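# Close the caliper and press it home in its foam-lined case

### The arm

A 6-joint arm with a two-finger parallel gripper is mounted at the origin on a cart in front of the work surface, level with it; the furniture and walls round the work are solid. World frame = base frame: x ahead of the robot, y to its left, z up, the work surface at z = 0. Lengths are in m, angles in rad, forces in N, time in s.
With the tool pointing down it reaches from about 0.325 to 0.85 m from the base axis. Payload 15.5 kg.
Tool frame: the origin (TCP) lies on the mounting face of the last link; the fingertips stand 191 mm ahead of it and the grasp point (between the pads) lies 172 mm ahead of it; z points along the fingers, y is the direction in which the jaws open and shut (so a half turn about z gives the same grasp; the last joint's range is limited). The gripper opens to 91 mm and grips with 3 to 60 N. Pads are 32 mm wide; open, the fingers measure 118 mm over their backs; the gripper's body (76 mm by 178 mm) begins 60 mm behind the grasp point.
Start: joints at [-1.224, 0.494, 1.345, -0, 1.302, -0.096], TCP at [0.267, -0.565, 0.405] pointing down, gripper open.
Joint ranges: [-2.91, 2.91], [-0.82, 2.16], [0.22, 2.67], [-1.22, 4.37], [0.12, 2.79], [-3.08, 3.08]. Speed limits (rad/s): [1.89, 1.89, 2.57, 3.01, 3.01, 3.01].

### API

Orientations are given as [roll, pitch, yaw] about the fixed x, y, z axes, in that order (R = Rz(yaw) Ry(pitch) Rx(roll)).
In Python, from rig import observe, get_image, camera_params, hand_in gives the robot as it stands.
- The arm moves only by the tool carry_out, never from a script. Its argument "moves" is a list of rows, each a list of 7 numbers: the turn, a rotation vector about the tool's x, y, z in rad, then the shift along the tool's x, y, z in m, then the finger opening in m, from 0 to 0.0912. A call has 1 to 12 rows; each row shifts and turns the commanded pose from where the row before left it, along the tool's axes as they then stand; what a row does not reach is not made up. A row lasts 1/10 s, in which the tool goes at most 50 mm and 8.59 degrees, less where a joint would pass 70% of its speed; a pose out of reach is approached as far as the arm can. A call with a gripper value outside its range is refused whole. The fingers move at their own pace and stop on an object; "grip_force" is the grip in N (left out, the last holds). Time passes only in rows, so rows that do not move let the fingers close. It gives the time, the measured TCP pose, the force and the opening at its end, in the units of the state.
- observe(): the state, without advancing time (a new reading comes with each control period).
- get_image(name): name is "scene" or "top"; returns (picture, depth): 400x640x3 uint8, blue, green, red; 400x640 float32, m along the optical axis (not along the pixel's ray), 0 where there is no reading.
- camera_params(name): a dict with "K" (3x3 intrinsics, pixels), "world_to_cam" (4x4, takes a point from world to camera coordinates). Camera axes: x right, y up, looking along -z (the intrinsics and any distortion apply to the point x, -y, -z); pixel columns grow to the right and rows downward; lengths in m; the calibration is good to about 2 mm. A picture is of the moment at which its call begins. camera_params takes no time and is no camera call.
- hand_in(): hands the job in, once; it reports no verdict.
The state is a dict: "t": time; "joint_positions": joint angles; "joint_vel": joint speeds; "tau": joint torques, N m; "tcp_pos": TCP position; "eef_rot": TCP orientation; "wrist_force": force on the tool from outside, world axes, zero at the start; "moment": the same for the moment, N m; "gripper_width": finger opening in m.
Only numpy, scipy, OpenCV 4.12 (cv2) and the standard library are available. Lean on these libraries where they do the work, as an engineer would, in place of code of your own. Each camera call takes 0.05 s, during which the arm holds its last target. There are 200 camera calls.

### The job

Put the digital caliper away. Squeeze its jaws fully shut, lay it screen up in the caliper-shaped cutout of the open foam-lined case, and press both its ends gently down past the springy foam bumps until it lies fully home along its whole length. Do not force it, and leave the other things on the worktop where they are.

Things in the scene. Friction and masses are not known exactly. Their poses are not given: they have to be found in the camera images.
- cal_slider (a point): middle of the slider block (28 mm across the beam, 71 mm along it, 12 mm high, screen on top) of a steel digital caliper lying flat, screen up. The block is its lowest part and its grip; the point is 6 mm above its underside. y runs along the beam to the head, x across it, z up. It slides along with the moving jaw. The caliper (about 0.18 kg) balances some 20 mm from here towards the tail
- cal_head (a point): centre of the caliper's fixed head on the beam's centre line, axes as cal_slider. Beam 16 mm wide (x), 235 mm long, 3.5 mm thick, its underside 3.3 mm above the slider's; point half-way up it, 8 mm from the beam's end. The fixed jaw (16 mm along y, 3.5 mm thick) reaches from the beam to 48 mm from here to -x; a short inner jaw reaches 26 mm to +x
- cal_tail (a point): the beam's other end: on its centre line, 219 mm from cal_head, 8 mm short of the beam's end, half-way up its thickness; axes as cal_slider
- moving_jaw (a point): on the moving jaw, which reaches from the slider 48 mm to -x of the beam's centre line, 3.5 mm thick; point 23 mm from that line, 4.5 mm from the face that meets the fixed jaw, half-way up. At the beam the jaw is 15 mm along y, narrowing to 4 mm at its tip, so its outer side (to the tail) slopes; shut, the two jaws measure about 28 mm over their outsides abreast of this point
- caliper_jaw (a joint): opening of the jaws in m: 0 = slid shut against the head, grows as the slider moves towards the tail. Light friction, about 0.6 N. The caliper's weight rests on the slider, so if the slider alone is pushed over the worktop the beam just travels along: squeeze the fixed and the moving jaw together from outside
- case: open grey plastic case, fixed, 134 (x) by 278 (y) by 28.5 mm high, origin under its centre; lid folded right back on its +x side, out to 208 mm, 23 mm high. A dark foam insert fills it to 26 mm, with the cutout of the shut caliper: 1.2 mm clearance all round, 1 mm chamfer, beam on the line x = 0, head to +y, jaws to -x, floor under the slider at 17 mm, under beam and jaws at 20.3 mm
- slider_pocket (a point): where cal_slider lies when the caliper is fully home; on the insert, axes as the case. Finger scoops on both sides, from 31 mm towards the tail to 19 mm towards the head of here, out to 48 mm each side, 13 mm deep. Home, the slider's top is about 3 mm above the foam. The insert is soft: pressed, it sinks as a whole (1 mm for 2.5 N, 8 mm at most, then hard) and comes back when let go
- seat_head (a point): where cal_head lies when the caliper is fully home (22.1 mm above the worktop, foam not pressed); axes as the case. A springy foam bump stands 1.5 mm into the cutout at the beam's end: a caliper just laid in rests about 4 mm too high on it. 8 to 12 N straight down on the slider's top near the head (22 mm from here) take it past the bump, after the insert has sunk some 4 mm
- seat_tail (a point): where cal_tail lies when the caliper is fully home (22.1 mm above the worktop); axes as the case. Two springy foam bumps stand 1.5 mm into the cutout, one on each side of the beam, 9.5 mm from here towards the head, and hold a caliper just laid in about 4 mm too high at the tail, even when the head is home
- thumb_notch (a point): top of the beam's centre line, when home, in the middle of the thumb notch, 49.5 mm from seat_tail towards the head: foam cut away to the beam's floor for 28 mm on both sides and 22 mm each way along y, 5.7 mm deep, so that closed fingers can press the beam. 8 to 12 N straight down here take the tail past its bumps, again after the insert has sunk some 4 mm
- tape_roll: roll of masking tape lying flat, 106 mm across, 25 mm high, bystander; origin under its centre
- marker_black: black-capped marker pen, 135 mm long, 14 mm thick, bystander; origin under its middle, lies along its y
- specimen_8: black round mounted specimen, 32 mm across, 15 mm high, bystander; origin under its centre

How it is judged:
On the way, in this order (a step that is already met when the one before it is completed fails the run):
1. the caliper's jaws are slid shut (value of joint caliper_jaw below 0.0015 m), for 0.2 s.
2. the caliper lies in the mouth of its cutout (horizontal distance between cal_head and seat_head below 0.005 m and horizontal distance between cal_tail and seat_tail below 0.005 m and z of each of cal_head, cal_tail in the frame of case below 0.032 m), for 0.1 s.
At the end, for the whole second after the job is handed in: jaws shut to within 2 mm; head and tail of the caliper each within 3 mm sideways of their seats in the cutout and no more than 1.8 mm above them, screen up; the caliper at rest and released (value of joint caliper_jaw below 0.002 m and horizontal distance between cal_head and seat_head below 0.003 m and horizontal distance between cal_tail and seat_tail below 0.003 m and z of cal_head in the frame of seat_head below 0.0018 m and z of cal_tail in the frame of seat_tail below 0.0018 m and linear speed of caliper below 0.01 m/s and angle between cal_head's own z axis and vertical below 0.1 rad); the robot touches nothing.
It fails at once if the caliper is forced into the foam or against the case with more than 60 N (contact force between caliper and case above 60 N).
It fails at once if the tape roll, marker or mounted specimen is moved by more than 25 mm (distance of any of tape_roll, marker_black, specimen_8 from where it was at the start of the episode above 0.025 m).
It also fails if it takes over 64 s, if anything falls off the work surface, if the arm or the gripper's body presses on something with over 40 N, if the wrist force passes 120 N, or if a joint passes its speed limit or range.

## Working session

There is one attempt and no reset: what is moved stays moved. The work goes in short steps, Python scripts to look and compute and a tool call to move; the robot and the scene stay as the last step left them, time stands still between calls to the robot, and variables do not carry over. Pictures are saved under pics/ and viewed, about 8 in all and at most 12, crops included, and the job is handed in when it is done.

Besides the shell and the picture viewer there is one more tool, called as name([rows], argument=value, ...), one row to a line, values as JSON. carry_out: Moves the arm, as the interface text tells. Its arguments: {"type":"object","properties":{"moves":{"type":"array","items":{"type":"array","items":{"type":"number"}}},"grip_force":{"type":"number"}},"required":["moves"]}

```bash
mkdir -p pics; ls; python3 - <<'E'
from rig import *
import cv2,numpy as np
for n in("scene","top"):
    im,d=get_image(n); cv2.imwrite(f"pics/{n}0.png",im); np.save(f"pics/{n}0.npy",d)
    print(n,camera_params(n))
s=observe(); print(s)
E
```

```text
pics
scene {'K': array([[436.85834481,   0.        , 319.8995806 ],
       [  0.        , 436.85834481, 197.62005412],
       [  0.        ,   0.        ,   1.        ]]), 'world_to_cam': array([[-0.53738976, -0.84332091,  0.00470103,  0.46215259],
       [ 0.36629608, -0.22838669,  0.90203476, -0.20689617],
       [-0.75963112,  0.48646621,  0.4316378 , -0.83431158],
       [ 0.        ,  0.        ,  0.        ,  1.        ]])}
top {'K': array([[389.1338704 ,   0.        , 320.08348958],
       [  0.        , 389.1338704 , 199.4331184 ],
       [  0.        ,   0.        ,   1.        ]]), 'world_to_cam': array([[ 0.0074898 , -0.9998282 , -0.01695482,  0.20910603],
       [ 0.99486848,  0.00573969,  0.10101365, -0.53410936],
       [-0.10089898, -0.01762439,  0.99474056, -0.93811494],
       [ 0.        ,  0.        ,  0.        ,  1.        ]])}
{'t': 0.1, 'joint_positions': array([-1.22448251e+00,  4.94115249e-01,  1.34605553e+00, -6.50057803e-06,
        1.30251568e+00, -9.55302271e-02]), 'joint_vel': array([-0.00049852, -0.00127191, -0.00135208, -0.00053482,  0.00037048,
       -0.00178468]), 'tau': array([ 4.96421490e-04, -8.80240989e+01, -3.82544124e+01,  7.06564332e-02,
        4.80534893e-02, -3.19361220e-05]), 'tcp_pos': array([ 0.26719396, -0.56485927,  0.40420601]), 'eef_rot': array([-3.14050323e+00, -9.80952873e-05,  4.41845719e-01]), 'wrist_force': array([-0.13052883, -0.43228561,  0.26046065]), 'moment': array([-0.02128255, -0.02650263, -0.02085873]), 'gripper_width': 0.09086728169670875}
```

View pics/top0.png

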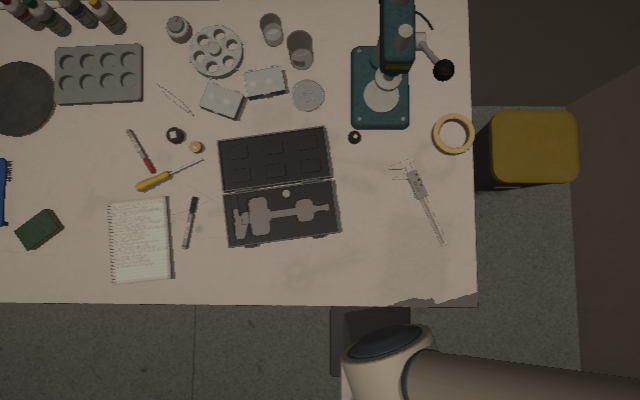

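View pics/scene0.png

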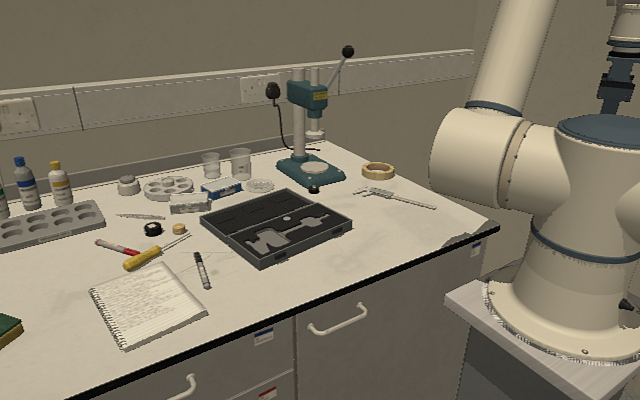

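```bash
cat > h.py <<'E'
import numpy as np,cv2
from rig import *
def w2p(n,P):
    c=camera_params(n);P=np.atleast_2d(P);q=np.c_[P,np.ones(len(P))]@c["world_to_cam"].T
    q=np.c_[q[:,0],-q[:,1],-q[:,2]]@c["K"].T
    return q[:,:2]/q[:,2:]
def p2w(n,uv,z):
    c=camera_params(n);M=c["world_to_cam"];uv=np.atleast_2d(uv).astype(float)
    r=np.c_[uv,np.ones(len(uv))]@np.linalg.inv(c["K"]).T*[1,-1,-1]
    r=r@M[:3,:3];o=-M[:3,:3].T@M[:3,3]
    return o+r*((z-o[2])/r[:,2])[:,None]
E
python3 - <<'E'
import cv2,numpy as np
im=cv2.imread("pics/top0.png")
a=cv2.resize(im[145:265,380:460],None,fx=5,fy=5,interpolation=cv2.INTER_CUBIC)
b=cv2.resize(im[170:255,212:350],None,fx=5,fy=5,interpolation=cv2.INTER_CUBIC)
a=cv2.convertScaleAbs(a,alpha=1.2); b=cv2.convertScaleAbs(b,alpha=2.2)
def grid(i,x0,y0):
    for x in range(-x0%10,i.shape[1]//5,10): cv2.putText(i,str(x+x0),(x*5,8),0,.3,(0,0,255));cv2.line(i,(x*5,8),(x*5,14),(0,0,255))
    for y in range(-y0%10,i.shape[0]//5,10): cv2.putText(i,str(y+y0),(0,y*5+3),0,.3,(0,0,255));cv2.line(i,(20,y*5),(26,y*5),(0,0,255))
grid(a,380,145);grid(b,212,170)
cv2.imwrite("pics/a.png",a);cv2.imwrite("pics/b.png",b)
E
```

```text
(no output)
```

View pics/a.png

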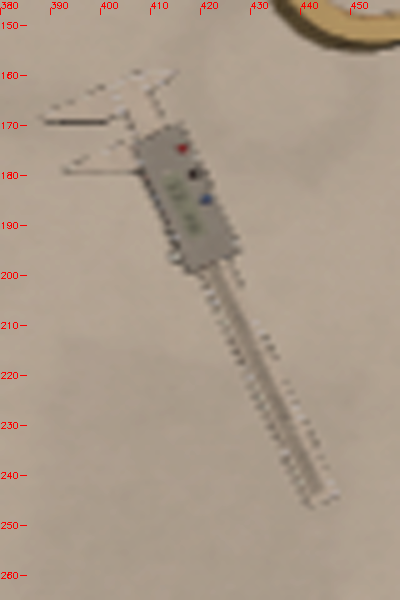

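View pics/b.png

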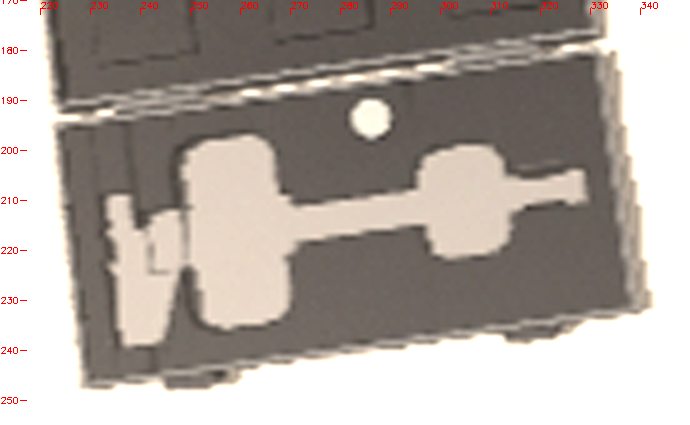

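```bash
python3 - <<'E'
import cv2,numpy as np
from h import *
out=[]
for n,(x0,x1,y0,y1),f in(("top",(380,460,145,255),5),("scene",(345,445,160,220),4)):
    im=cv2.imread(f"pics/{n}0.png");d=np.load(f"pics/{n}0.npy")
    v,u=np.mgrid[:400,:640];c=camera_params(n);K,M=c["K"],c["world_to_cam"]
    p=np.stack([(u-K[0,2])/K[0,0]*d,-(v-K[1,2])/K[1,1]*d,-d],-1)
    W=(p-M[:3,3])@M[:3,:3]; Z=W[...,2]; np.save(f"pics/{n}W.npy",W)
    z=Z[y0:y1,x0:x1]; print(n,np.percentile(z*1000,[1,5,25,50,75,95,99]))
    h=np.clip((z-np.median(z)+.004)/.02*255,0,255).astype(np.uint8)
    h=cv2.resize(h,None,fx=f,fy=f,interpolation=cv2.INTER_NEAREST)
    h=cv2.cvtColor(h,cv2.COLOR_GRAY2BGR)
    g=cv2.convertScaleAbs(cv2.resize(im[y0:y1,x0:x1],None,fx=f,fy=f,interpolation=cv2.INTER_CUBIC),alpha=1.2)
    out.append((h,g))
T=out[0][0];S=out[1][1]
o=np.zeros((550,800,3),np.uint8);o[:,:400]=T
o[:240,400:]=S;o[240:480,400:]=out[1][0]
cv2.imwrite("pics/c.png",o)
E
```

```text
top [-2.79376723 -1.55404587  0.29683584  1.66418191  3.23632142 11.48912776
 25.39815533]
scene [-338.02633788 -259.72279529   -2.29931419   -1.04611151    0.91782914
  230.66126941  260.09122753]
```

View pics/c.png

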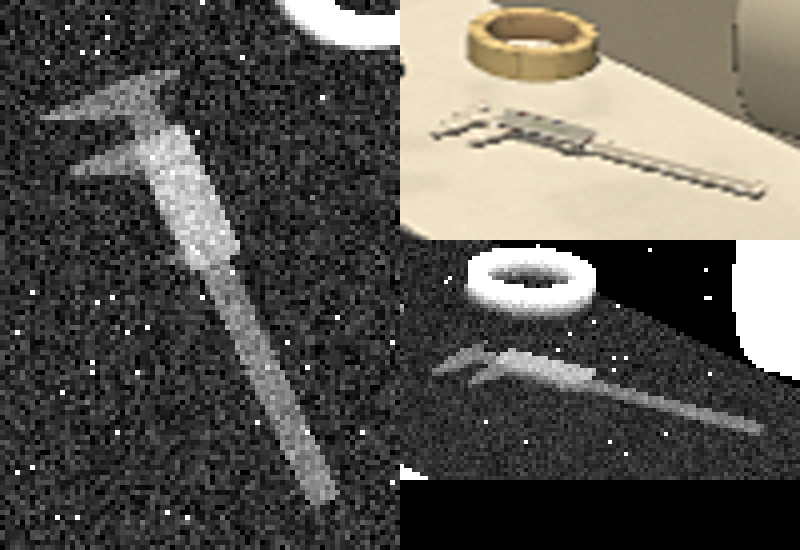

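```bash
cat > fit.py <<'E'
import numpy as np
from scipy.optimize import minimize
def box(p,x0,x1,y0,y1,s=.0012):
    f=lambda a:1/(1+np.exp(-np.clip(a/s,-40,40)))
    return f(p[:,0]-x0)*f(x1-p[:,0])*f(p[:,1]-y0)*f(y1-p[:,1])
def loc(W,x,y,a):
    d=W[:,:2]-[x,y];c,s=np.cos(a),np.sin(a)
    return np.c_[d@[c,s],d@[-s,c]]
# caliper: (x,y) = cal_head, yaw a ; s = slider centre distance behind head ; z0 offset
def calH(W,q,jaw=True):
    x,y,a,s,z0=q;p=loc(W,x,y,a)
    h=np.full(len(p),0.)
    b=box(p,-.008,.008,-.227,.008)
    h=np.maximum(h,.0068*b)
    return z0+np.maximum(h,.012*box(p,-.014,.014,-s-.0355,-s+.0355))
def calmask(W,q):
    p=loc(W,*q[:3]);return (p[:,1]<.03)&(p[:,1]>-.25)&(p[:,0]<.025)&(p[:,0]>-.03)&~((p[:,1]>-.045)&(abs(p[:,0])>.0085))
# case: x,y,yaw, yh=seat_head y, s, z0
def caseH(W,q):
    x,y,a,yh,s,z0=q;p=loc(W,x,y,a);p[:,1]-=yh;c=.0012
    h=.026+0*p[:,0]
    cut=lambda b,z:h*(1-b)+b*z
    h=cut(box(p,-.008-c,.008+c,-.227-c,.008+c),.0203)
    h=np.minimum(h,.026+(.0203-.026)*box(p,-.028,.028,-.219+.0275,-.219+.0715))
    h=np.minimum(h,.026+(.013-.026)*box(p,-.048,.048,-s-.031,-s+.019))
    h=np.minimum(h,.026+(.017-.026)*box(p,-.0152,.0152,-s-.0367,-s+.0367))
    return h+z0
def fit(H,W,q0,mask,it=4000):
    q=np.array(q0,float)
    for k in range(3):
        w=W[mask(W,q)];
        f=lambda q:np.mean(np.minimum(abs(w[:,2]-H(w,q)),.006)**2)*1e6
        S=np.r_[q[None],q+np.diag(np.r_[.004,.004,.03,[.004]*(len(q)-4),.001])]
        r=minimize(f,q,method="Nelder-Mead",options=dict(maxiter=it,initial_simplex=S,xatol=1e-6,fatol=1e-7));q=r.x
    return q,r.fun
E
python3 - <<'E'
from h import *; from fit import *
W=np.load("pics/topW.npy").reshape(-1,3)
hd=p2w("top",[408,162],.005)[0];tl=p2w("top",[443,243],.005)[0]
d=hd-tl;a=np.arctan2(-d[0],d[1]);print("cal rough",hd,tl,a)
q,f=fit(calH,W,[hd[0],hd[1],a,.065,.0015],calmask);print("cal",q.round(4),f)
h=p2w("top",[233,214],.026)[0];t=p2w("top",[327.5,207],.026)[0];d=h-t;a=np.arctan2(-d[0],d[1])
cc=p2w("top",[[232,188],[334,178],[338,233],[228,247]],.0285).mean(0)
hd=h-.008*d/np.linalg.norm(d)
yh=(hd-cc)[:2]@[-np.sin(a),np.cos(a)]
print("case rough",cc,a,yh)
def cm(W,q):
    p=loc(W,*q[:3]);return (abs(p[:,0])<.058)&(abs(p[:,1])<.13)&~((p[:,1]-q[3]>-.04)&(abs(p[:,0])>.009)&(p[:,1]-q[3]<.03))&(W[:,2]>.005)
r=fit(caseH,W,[hd[0]-yh*-np.sin(a),hd[1]-yh*np.cos(a),a,yh,.065,0],cm);print("case",r[0].round(4),r[1])
for n,uv,z in(("tape",[453,133],.025),("spec",[354,137],.015),("pressbase",[380,128],.02),("jawtip",[388.5,168],.005),("mjtip",[394,179],.005)):print(n,p2w("top",uv,z)[0].round(3))
Wt=np.load("pics/topW.npy");
m=(Wt[...,2]>.1)&(Wt[...,2]<.5)&(Wt[...,1]<.2)&(Wt[...,1]>-.3)
P=Wt[m];
for z in np.arange(.1,.5,.05):
    k=P[(P[:,2]>z)&(P[:,2]<z+.05)]
    if len(k)>20:print(round(z,2),len(k),np.percentile(k[:,:2],[3,97],axis=0).round(2).tolist())
E
```

```text
cal rough [ 0.63280432 -0.01144434  0.005     ] [ 0.42723481 -0.09563258  0.005     ] -1.1820958662492043
cal [ 0.6303 -0.0082 -1.1582  0.0598  0.0015] 4.218150303157065
case rough [0.50262547 0.30458125 0.0285    ] 0.08028387991471601 0.11708358895468932
case [0.5002 0.3023 0.1352 0.1169 0.046  0.0011] 4.040770603700412
tape [ 0.704 -0.122  0.025]
spec [0.695 0.127 0.015]
pressbase [0.717 0.061 0.02 ]
jawtip [0.617 0.039 0.005]
mjtip [0.589 0.025 0.005]
0.1 232 [[0.77, 0.03], [0.89, 0.09]]
0.15 200 [[0.77, 0.04], [0.8, 0.08]]
0.2 468 [[0.22, 0.02], [0.88, 0.16]]
0.25 3411 [[0.19, 0.01], [0.88, 0.16]]
0.3 3826 [[0.18, 0.02], [0.8, 0.15]]
0.35 1464 [[0.2, 0.01], [0.71, 0.08]]
0.4 1723 [[0.22, -0.01], [0.71, 0.05]]
0.45 1617 [[0.23, -0.04], [0.28, 0.02]]
```

```bash
cat > plan.py <<'E'
# plan.py x y ztip yaw : shift in present tool axes and turn about tool z, to bring fingertips there
import sys,numpy as np
from rig import observe
from scipy.spatial.transform import Rotation as R
s=observe();x,y,z,yaw=map(float,sys.argv[1:])
Rt=R.from_euler('xyz',s["eef_rot"]);T=R.from_euler('xyz',[np.pi,0,yaw])
tp=np.array([x,y,z])-T.apply([0,0,.191]);d=Rt.inv().apply(tp-s["tcp_pos"])
r=(Rt.inv()*T).as_rotvec()
print("t",s["t"],"tip",(s["tcp_pos"]+Rt.apply([0,0,.191])).round(4),"rpy",s["eef_rot"].round(4),"F",s["wrist_force"].round(2),"w",s["gripper_width"])
print("shift",d.round(4),"rows",np.linalg.norm(d)/.05,"turn",r.round(4),"rows",np.linalg.norm(r)/.149)
E
python3 plan.py .606 .0172 .1 1.983
```

```text
t 0.1 tip [ 0.2671 -0.5647  0.2132] rpy [-3.1405e+00 -1.0000e-04  4.4180e-01] F [-0.13 -0.43  0.26] w 0.09086728169670875
shift [ 0.5552 -0.3812  0.1137] rows 13.658669351957814 turn [-8.0000e-04 -9.0000e-04 -1.5412e+00] rows 10.343319034022086
```

carry_out([
  [0,0,0,0.04,-0.0275,0.003,0.07],
  [0,0,0,0.04,-0.0275,0.003,0.07],
  [0,0,0,0.04,-0.0275,0.003,0.07],
  [0,0,0,0.04,-0.0275,0.003,0.07],
  [0,0,0,0.04,-0.0275,0.003,0.07],
  [0,0,0,0.04,-0.0275,0.003,0.07],
  [0,0,0,0.04,-0.0275,0.003,0.07],
  [0,0,0,0.04,-0.0275,0.003,0.07],
  [0,0,0,0.04,-0.0275,0.003,0.07],
  [0,0,0,0.04,-0.0275,0.003,0.07],
  [0,0,0,0.04,-0.0275,0.003,0.07],
  [0,0,0,0.04,-0.0275,0.003,0.07],
], grip_force=10)

```text
t: 1.3
tcp_pos: [0.5607, -0.0595, 0.3684]
eef_rot: [-3.141, 0.0, 0.442]
wrist_force: [1.0, -1.2, 0.2]
gripper_width: 0.0698
```

carry_out([
  [0,0,-0.14,0,0,0,0.07],
  [0,0,-0.14,0,0,0,0.07],
  [0,0,-0.14,0,0,0,0.07],
  [0,0,-0.14,0,0,0,0.07],
  [0,0,-0.14,0,0,0,0.07],
  [0,0,-0.14,0,0,0,0.07],
  [0,0,-0.14,0,0,0,0.07],
  [0,0,-0.14,0,0,0,0.07],
  [0,0,-0.14,0,0,0,0.07],
  [0,0,-0.14,0,0,0,0.07],
  [0,0,-0.14,0,0,0,0.07],
  [0,0,0,0,0,0,0.07],
])

```text
t: 2.5
tcp_pos: [0.56, -0.0614, 0.3685]
eef_rot: [-3.141, -0.0, 1.985]
wrist_force: [-1.0, -0.9, 0.9]
gripper_width: 0.07
```

```bash
python3 plan.py .606 .0172 .04 1.983
```

```text
t 2.5 tip [ 0.5599 -0.0614  0.1775] rpy [-3.1412e+00 -3.0000e-04  1.9846e+00] F [-0.95 -0.85  0.86] w 0.07004337503170611
shift [0.0534 0.0738 0.1375] rows 3.2984335634425697 turn [-0.0004 -0.0003  0.0016] rows 0.01110758713160093
```

carry_out([
  [0,0,0,0.0185,0.0245,0.03,0.07],
  [0,0,0,0.0185,0.0245,0.03,0.07],
  [0,0,0,0.0185,0.0248,0.03,0.07],
  [0,0,0,0,0,0.03,0.07],
  [0,0,0,0,0,0.018,0.07],
  [0,0,0,0,0,0,0.07],
  [0,0,0,0,0,0,0.07],
])

```text
t: 3.2
tcp_pos: [0.6056, 0.0188, 0.231]
eef_rot: [-3.141, -0.0, 1.979]
wrist_force: [0.3, 0.6, -0.0]
gripper_width: 0.0706
```

```bash
python3 plan.py .6052 .019 .002 1.983; python3 - <<'E'
from h import *
out=np.zeros((560,800,3),np.uint8)
im,d=get_image("top");a=im[140:240,360:440];out[:500,:400]=cv2.resize(a,None,fx=5,fy=5)
im,d=get_image("scene");a=im[130:230,340:420];out[:500,400:]=cv2.resize(a,None,fx=5,fy=5)
cv2.imwrite("pics/d.png",cv2.convertScaleAbs(out,alpha=1.2))
E
```

```text
t 3.2 tip [0.6056 0.0188 0.04  ] rpy [-3.1413e+00 -2.0000e-04  1.9791e+00] F [ 0.31  0.64 -0.03] w 0.07058484424564991
shift [ 0.0003 -0.0003  0.038 ] rows 0.7604582110676064 turn [-0.0003 -0.0002 -0.0039] rows 0.02616666448429247
```

View pics/d.png

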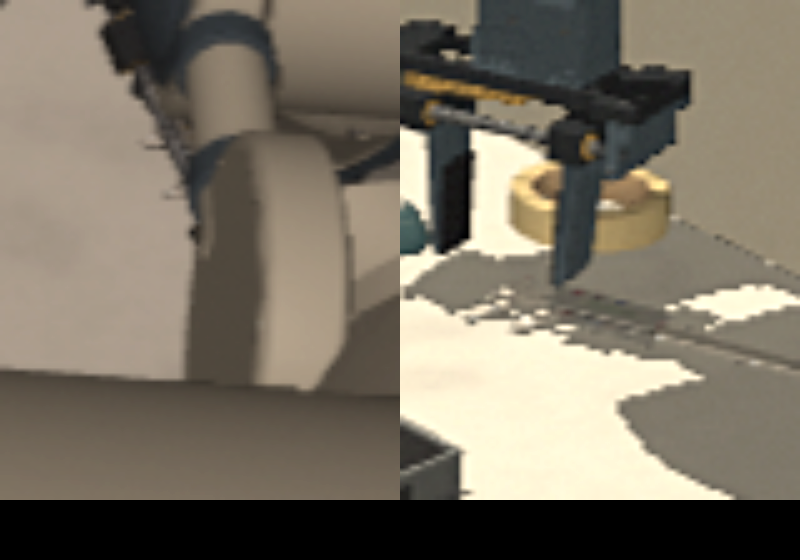

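carry_out([
  [0,0,0,0,0,0.02,0.07],
  [0,0,0,0,0,0.012,0.07],
  [0,0,0,0,0,0.0055,0.07],
  [0,0,0,0,0,0,0.07],
  [0,0,0,0,0,0,0.07],
])

```text
t: 3.8
tcp_pos: [0.6057, 0.0189, 0.1937]
eef_rot: [3.141, 0.0, 1.982]
wrist_force: [0.2, 0.3, 0.2]
gripper_width: 0.0699
```

```bash
python3 plan.py .6052 .019 .002 1.983; python3 - <<'E'
from h import *
s=observe();T=s["tcp_pos"];c,n=np.cos(s["eef_rot"][2]),np.sin(s["eef_rot"][2])
X=np.array([c,n]);Y=np.array([n,-c])
P=[np.r_[T[:2]+a*X+b*Y,T[2]-.191] for b in(-.035,-.0485,.035,.0485) for a in(-.016,.016)]
p=w2p("scene",P)
print(p.round(1))
im,d=get_image("scene");a=cv2.resize(im[150:220,330:430],None,fx=8,fy=8,interpolation=cv2.INTER_CUBIC)
a=cv2.convertScaleAbs(a,alpha=1.3)
for u,v in p: cv2.circle(a,(int((u-329.5)*8),int((v-149.5)*8)),3,(0,0,255),1)
cv2.imwrite("pics/e.png",a)
E
```

```text
t 3.8 tip [0.6058 0.0188 0.0027] rpy [3.1412e+00 2.0000e-04 1.9816e+00] F [0.16 0.27 0.21] w 0.06988664087992189
shift [ 0.0003 -0.0004  0.0007] rows 0.01757409531888742 turn [ 0.0004  0.0002 -0.0014] rows 0.010066630947354872
[[374.1 194.1]
 [368.9 198. ]
 [378.3 195.2]
 [373.1 199.2]
 [353.4 188.5]
 [347.9 192.2]
 [349.5 187.5]
 [344.  191.1]]
```

View pics/e.png

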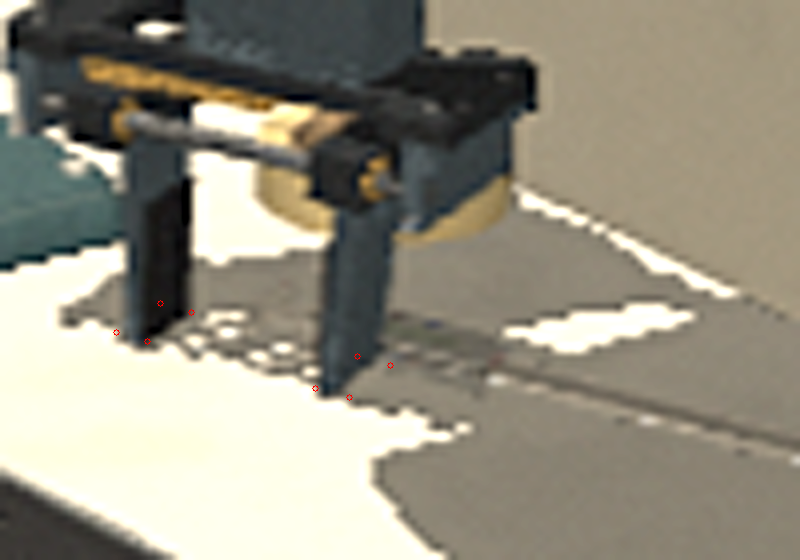

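carry_out([
  [0,0,0,0,0,0.0007,0.05],
  [0,0,0,0,0,0,0.035],
  [0,0,0,0,0,0,0.02],
  [0,0,0,0,0,0,0.015],
  [0,0,0,0,0,0,0.015],
  [0,0,0,0,0,0,0.015],
  [0,0,0,0,0,0,0.015],
  [0,0,0,0,0,0,0.015],
], grip_force=10)

```text
t: 4.65
tcp_pos: [0.6054, 0.019, 0.1925]
eef_rot: [-3.141, -0.0, 1.982]
wrist_force: [-3.8, 0.1, 3.2]
gripper_width: 0.0308
```

carry_out([
  [0,0,0,0,0,0,0.01],
  [0,0,0,0,0,0,0.01],
  [0,0,0,0,0,0,0.01],
  [0,0,0,0,0,0,0.01],
], grip_force=20)

```text
t: 5.05
tcp_pos: [0.6055, 0.019, 0.1925]
eef_rot: [-3.142, -0.0, 1.982]
wrist_force: [-4.4, 1.3, 3.4]
gripper_width: 0.0299
```

carry_out([
  [0,0,0,0,0,-0.0005,0.01],
  [0,0,0,0,0,0,0.01],
  [0,0,0,0,0,0,0.01],
  [0,0,0,0,0,0,0.01],
], grip_force=35)

```text
t: 5.45
tcp_pos: [0.6057, 0.0189, 0.193]
eef_rot: [3.141, 0.0, 1.982]
wrist_force: [0.6, 1.0, -0.1]
gripper_width: 0.0293
```

carry_out([
  [0,0,0,0,0,0,0.06],
  [0,0,0,0,0,0,0.07],
  [0,0,0,0,0,0,0.07],
  [0,0,0,0,0,-0.03,0.07],
  [0,0,0,0,0,-0.045,0.07],
  [0,0,0,0,0,-0.05,0.07],
  [0,0,0,0.02,-0.04,-0.0,0.07],
  [0,0,0,0.03,-0.03,0,0.07],
  [0,0,0,0.045,0,0,0.07],
  [0,0,0,0.045,0,0,0.07],
  [0,0,0,0.045,0,0,0.07],
  [0,0,0,0.045,0,0,0.07],
])

```text
t: 6.65
tcp_pos: [0.4485, 0.2031, 0.3183]
eef_rot: [3.141, 0.0, 1.981]
wrist_force: [1.0, 0.3, -0.2]
gripper_width: 0.07
```

```bash
cat > look.py <<'E'
import sys
from h import *; from fit import *
def cloud(n="top",k=1):
    D=[]
    for _ in range(k):
        im,d=get_image(n);D.append(np.where(d>0,d,np.nan))
    d=np.nanmedian(D,0);v,u=np.mgrid[:400,:640];c=camera_params(n);K,M=c["K"],c["world_to_cam"]
    p=np.stack([(u-K[0,2])/K[0,0]*d,-(v-K[1,2])/K[1,1]*d,-d],-1)
    return im,(p-M[:3,3])@M[:3,:3]
E
python3 - <<'E'
from look import *
im,W=cloud("top",8);np.save("pics/W2.npy",W)
print(observe()["tcp_pos"],observe()["t"])
w=W.reshape(-1,3);w=w[np.isfinite(w[:,2])]
q,f=fit(calH,w,[.6303,-.0082,-1.1582,.046,.0015],calmask);print("cal",q.round(4),f)
o=np.zeros((500,800,3),np.uint8)
o[:,:400]=cv2.resize(im[145:245,380:460],None,fx=5,fy=5)
h=np.clip((W[145:245,380:460,2]+.003)/.02*255,0,255).astype(np.uint8)
o[:,400:]=cv2.cvtColor(cv2.resize(h,None,fx=5,fy=5,interpolation=0),8)
cv2.imwrite("pics/f.png",o)
E
```

```text
[0.44999293 0.20091097 0.31803118] 7.05
cal [ 0.6262 -0.011  -1.1664  0.0475  0.0013] 1.5140006133243622
```

View pics/f.png

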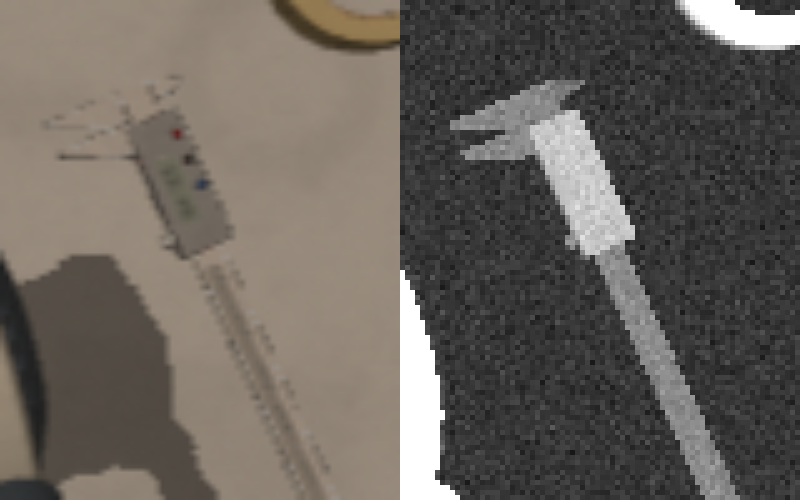

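```bash
python3 - <<'E'
from look import *
W=np.load("pics/W2.npy").reshape(-1,3);W=W[np.isfinite(W[:,2])]
q=[.6262,-.011,-1.1664];p=loc(W,*q);z=(W[:,2]-.0013)*1000
for x0,x1 in((-.014,-.009),(-.021,-.015),(-.027,-.019),(-.034,-.028),(-.044,-.038)):
    m=(p[:,0]>x0)&(p[:,0]<x1)&(p[:,1]>-.045)&(p[:,1]<.02)
    y=np.floor(p[m,1]*500).astype(int)
    print(x0,x1,[(int(k*2+1),round(float(z[m][y==k].mean()),1)) for k in np.unique(y)])
# case refit, old single frame + new frame
W1=np.load("pics/topW.npy").reshape(-1,3)
for s0 in(.044,.049):
  for nm,w in(("old",W1),("new",W)):
    def cm(w,q):
        p=loc(w,*q[:3]);return (abs(p[:,0])<.058)&(abs(p[:,1])<.13)&~((p[:,1]-q[3]>-.03)&(abs(p[:,0])>.009)&(p[:,1]-q[3]<.03))&(w[:,2]>.005)&(w[:,2]<.04)
    print(nm,[a.round(4) if hasattr(a,'round') else a for a in fit(caseH,w,[.5002,.3023,.1352,.1169,s0,.001],cm)])
E
```

```text
-0.014 -0.009 [(-45, 10.8), (-43, 11.0), (-41, 9.9), (-39, 10.2), (-37, 10.9), (-35, 10.8), (-33, 10.8), (-31, 10.9), (-29, 9.3), (-27, 10.8), (-25, 10.3), (-23, 11.0), (-21, 11.9), (-19, 11.3), (-17, 11.2), (-15, 11.0), (-13, 11.9), (-11, 9.2), (-9, 4.0), (-7, 5.6), (-5, 6.6), (-3, 6.2), (1, 6.5), (3, 6.8), (5, 7.4), (9, -0.4), (11, 0.0), (13, -0.5), (15, -1.7), (17, 0.3), (19, -0.3)]
-0.021 -0.015 [(-45, -0.9), (-43, -0.7), (-41, -0.2), (-39, 0.3), (-37, 0.9), (-35, 0.6), (-33, 1.3), (-31, -0.4), (-29, -0.5), (-27, -0.1), (-25, 0.2), (-23, 6.9), (-21, 5.9), (-19, 6.8), (-17, 7.2), (-15, 7.0), (-13, 7.2), (-11, 6.2), (-9, 6.1), (-7, 7.0), (-5, 7.2), (-3, 6.6), (-1, 6.8), (1, 6.8), (3, 6.8), (5, 6.4), (7, 7.9), (9, -0.3), (11, -0.3), (13, -0.7), (15, 0.6), (17, -0.3), (19, -0.7)]
-0.027 -0.019 [(-45, 0.7), (-43, -0.7), (-41, -0.3), (-39, -0.2), (-37, 0.4), (-35, -0.3), (-33, 0.2), (-31, -0.3), (-29, -0.3), (-27, 0.3), (-25, -1.0), (-23, 4.7), (-21, 6.4), (-19, 6.7), (-17, 6.8), (-15, 6.6), (-13, 6.0), (-11, 7.6), (-9, 5.4), (-7, 3.2), (-5, 6.5), (-3, 5.9), (-1, 6.7), (1, 5.8), (3, 6.
[... 526 characters left out ...]
.2), (-41, -1.1), (-39, -0.7), (-37, 0.9), (-35, -0.8), (-33, -0.4), (-31, -0.3), (-29, -0.9), (-27, -0.2), (-25, -0.6), (-23, -0.0), (-21, 0.6), (-19, -0.7), (-17, 2.6), (-15, 5.9), (-13, 5.8), (-11, 7.2), (-9, 6.7), (-7, -0.8), (-5, 0.2), (-3, -0.2), (-1, -0.2), (1, 4.8), (3, 6.6), (5, 7.0), (7, 6.8), (9, -0.3), (11, -1.4), (13, -0.5), (15, -0.2), (17, 0.2), (19, -0.3)]
old [array([0.5004, 0.3012, 0.1362, 0.1179, 0.0459, 0.0011]), np.float64(4.086)]
new [array([0.5002, 0.3009, 0.1426, 0.1187, 0.0436, 0.0012]), np.float64(2.0836)]
old [array([0.5009, 0.2969, 0.1378, 0.1223, 0.0458, 0.0011]), np.float64(4.0843)]
new [array([0.499 , 0.3129, 0.1498, 0.1064, 0.0458, 0.0011]), np.float64(3.505)]
```

```bash
python3 plan.py .6061 .0191 .1 1.975
```

```text
t 7.05 tip [0.45   0.2009 0.127 ] rpy [3.1414e+00 1.0000e-04 1.9803e+00] F [ 0.34 -0.81  0.25] w 0.0704550241056842
shift [-0.2289  0.0708  0.0271] rows 4.823083317379519 turn [0.0002 0.0001 0.0053] rows 0.035759592442832784
```

carry_out([
  [0,0,0.005,-0.0455,0.0142,0.005,0.07],
  [0,0,0,-0.0455,0.0142,0.005,0.07],
  [0,0,0,-0.0455,0.0142,0.005,0.07],
  [0,0,0,-0.0465,0.0142,0.005,0.07],
  [0,0,0,-0.046,0.0142,0.007,0.07],
  [0,0,0,0,0,0.045,0.07],
  [0,0,0,0,0,0.04,0.07],
  [0,0,0,0,0,0.012,0.07],
  [0,0,0,0,0,0,0.05],
  [0,0,0,0,0,0,0.035],
], grip_force=20)

```text
t: 8.05
tcp_pos: [0.6056, 0.019, 0.1947]
eef_rot: [3.141, 0.0, 1.976]
wrist_force: [0.2, -0.0, 0.4]
gripper_width: 0.0568
```

carry_out([
  [0,0,0,0,0,0,0.01],
  [0,0,0,0,0,0,0.01],
  [0,0,0,0,0,0,0.01],
  [0,0,0,0,0,0,0.01],
  [0,0,0,0,0,0,0.01],
], grip_force=20)

```text
t: 8.55
tcp_pos: [0.6055, 0.0197, 0.1943]
eef_rot: [3.141, 0.0, 1.977]
wrist_force: [0.3, 1.3, 3.2]
gripper_width: 0.0295
```

carry_out([
  [0,0,0,0,0,0,0.01],
  [0,0,0,0,0,0,0.01],
  [0,0,0,0,0,0,0.01],
], grip_force=40)

```text
t: 8.85
tcp_pos: [0.6055, 0.0198, 0.1942]
eef_rot: [3.141, 0.0, 1.977]
wrist_force: [0.8, 4.0, 5.1]
gripper_width: 0.0282
```

carry_out([
  [0,0,0,0,0,0,0.01],
  [0,0,0,0,0,0,0.01],
  [0,0,0,0,0,0,0.01],
  [0,0,0,0,0,0,0.01],
], grip_force=40)

```text
t: 9.25
tcp_pos: [0.6055, 0.0198, 0.1942]
eef_rot: [3.141, 0.0, 1.977]
wrist_force: [1.5, 4.3, 5.5]
gripper_width: 0.0284
```

```bash
python3 - <<'E'
from rig import *; import cv2
print(observe())
im,d=get_image("scene");cv2.imwrite("pics/g.png",cv2.convertScaleAbs(cv2.resize(im[150:220,330:430],None,fx=8,fy=8,interpolation=2),alpha=1.3))
E
```

```text
{'t': 9.25, 'joint_positions': array([-6.59900708e-02,  7.28875367e-01,  1.57920727e+00,  3.19891717e-04,
        8.32864779e-01, -4.72194197e-01]), 'joint_vel': array([ 0.00060254,  0.00135724,  0.00044591,  0.00036816, -0.0020628 ,
       -0.00017905]), 'tau': array([-2.56651640e+00, -8.93434453e+01, -2.12980950e+01, -1.02504607e+00,
        4.13359758e-01, -7.30109954e-03]), 'tcp_pos': array([0.60551994, 0.01975199, 0.19419958]), 'eef_rot': array([3.14091033e+00, 8.25698287e-05, 1.97678529e+00]), 'wrist_force': array([1.4602747 , 4.3430811 , 5.52898337]), 'moment': array([ 0.74858218, -0.395462  , -0.001394  ]), 'gripper_width': 0.028354746980713663}
```

View pics/g.png

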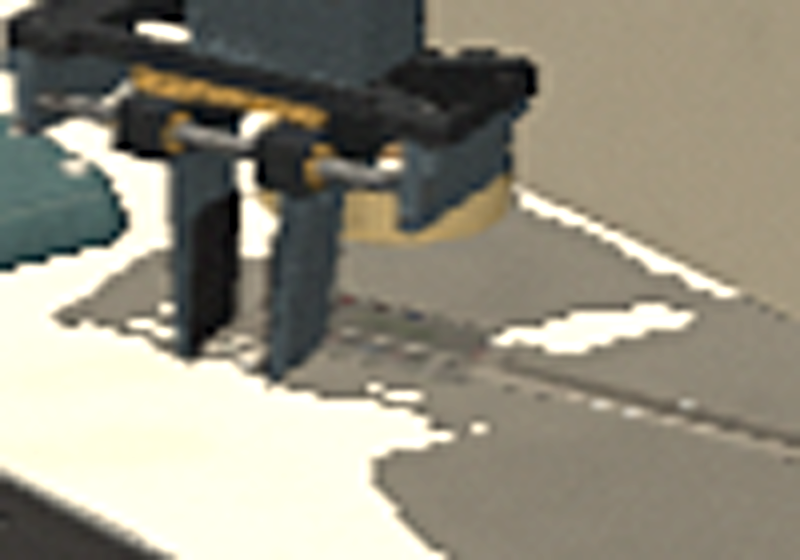

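carry_out([
  [0,0,0,0,0,0,0.05],
  [0,0,0,0,0,0,0.07],
  [0,0,0,0,0,0,0.07],
  [0,0,0,0,0,-0.03,0.07],
  [0,0,0,0,0,-0.045,0.07],
  [0,0,0,0,0,-0.04,0.07],
  [0,0,0.14,0.045,-0.015,0,0.07],
  [0,0,0.14,0.045,-0.015,0,0.07],
  [0,0,0.14,0.035,-0.03,0,0.07],
  [0,0,0.14,0.03,-0.035,0,0.07],
  [0,0,0.14,0,0,0,0.07],
  [0,0,0.14,0,0,0,0.07],
])

```text
t: 10.5
tcp_pos: [0.4777, 0.1567, 0.3091]
eef_rot: [-3.141, 0.0, 1.134]
wrist_force: [0.1, -0.8, 0.6]
gripper_width: 0.0701
```

carry_out([
  [0,0,0.14,0,0,0,0.07],
  [0,0,0.14,0,0,0,0.07],
  [0,0,0.14,0,0,0,0.07],
  [0,0,0.14,0,0,0,0.07],
  [0,0,0.14,0,0,0,0.07],
  [0,0,0,0,0,0,0.07],
])

```text
t: 11.1
tcp_pos: [0.4787, 0.1557, 0.3089]
eef_rot: [3.142, 0.0, 0.434]
wrist_force: [-0.5, 0.2, 0.1]
gripper_width: 0.0698
```

```bash
python3 - <<'E'
from look import *
im,W=cloud("top",8);np.save("pics/W3.npy",W)
print(observe()["tcp_pos"],observe()["t"],observe()["eef_rot"])
w=W.reshape(-1,3);w=w[np.isfinite(w[:,2])]
for a in(-1.1664,-1.15):
  for s in(.044,.048):
    q,f=fit(calH,w,[.6262,-.011,a,s,.0015],calmask);print("cal",q.round(4),f,calmask(w,q).sum())
p=loc(w,*q[:3]);z=(w[:,2]-.0013)*1000
for x0,x1 in((-.027,-.019),(-.034,-.028),(-.044,-.038)):
    m=(p[:,0]>x0)&(p[:,0]<x1)&(p[:,1]>-.03)&(p[:,1]<.013)
    y=np.floor(p[m,1]*1000).astype(int)
    print(x0,x1,[(int(k),round(float(z[m][y==k].mean()),1)) for k in np.unique(y)])
E
```

```text
[0.47877879 0.15577454 0.30901287] 11.5 [-3.14158431e+00  5.07771376e-05  4.38532926e-01]
cal [ 0.6264 -0.0116 -1.1619  0.0469  0.0013] 1.2037507395239895 1445
cal [ 0.6264 -0.0116 -1.1619  0.0471  0.0013] 1.2037310333251239 1445
cal [ 0.6264 -0.0116 -1.1619  0.0471  0.0013] 1.2037310336275107 1445
cal [ 0.6264 -0.0116 -1.1619  0.0471  0.0013] 1.2037310328440312 1445
-0.027 -0.019 []
-0.034 -0.028 []
-0.044 -0.038 []
```

```bash
python3 plan.py .5741 -.0343 .06 .409
```

```text
t 11.5 tip [0.4788 0.1558 0.118 ] rpy [-3.1416e+00  1.0000e-04  4.3850e-01] F [ 0.51 -0.33  0.17] w 0.0699993151068517
shift [0.0056 0.2126 0.058 ] rows 4.408172369454489 turn [-0.      0.0001  0.0295] rows 0.19820785858618692
```

carry_out([
  [0,0,0,0.0011,0.0425,0.0,0.06],
  [0,0,0,0.0011,0.0425,0,0.06],
  [0,0,0,0.0011,0.0425,0.0,0.06],
  [0,0,0,0.0011,0.0425,0.018,0.06],
  [0,0,0,0.0012,0.0426,0.02,0.06],
  [0,0,0.0295,0,0,0.02,0.06],
  [0,0,0,0,0,0,0.06],
  [0,0,0,0,0,0,0.06],
], grip_force=15)

```text
t: 12.3
tcp_pos: [0.5736, -0.0341, 0.2511]
eef_rot: [-3.141, 0.001, 0.409]
wrist_force: [-0.5, -0.3, 1.3]
gripper_width: 0.0599
```

```bash
python3 plan.py .5741 -.0343 .003 .409;python3 - <<'E'
from h import *
s=observe();T=s["tcp_pos"];c,n=np.cos(s["eef_rot"][2]),np.sin(s["eef_rot"][2])
X=np.array([c,n]);Y=np.array([n,-c])
P=[np.r_[T[:2]+a*X+b*Y,z] for z in (.06,.003) for b in(-.03,.03) for a in(-.016,.016)]
p=w2p("scene",P)
im,d=get_image("scene");a=cv2.resize(im[140:215,350:450],None,fx=8,fy=8,interpolation=cv2.INTER_CUBIC)
a=cv2.convertScaleAbs(a,alpha=1.6)
for i,(u,v) in enumerate(p): cv2.circle(a,(int((u-349.5)*8),int((v-139.5)*8)),3,((0,0,255),(0,200,0))[i>3],2)
cv2.imwrite("pics/k.png",a)
E
```

```text
t 12.3 tip [ 0.5734 -0.034   0.0601] rpy [-3.1408e+00  1.0000e-03  4.0920e-01] F [-0.49 -0.3   1.35] w 0.05985208018338644
shift [0.0004 0.0005 0.0571] rows 1.1426885795160915 turn [-0.0008  0.001   0.0002] rows 0.00840856110767473
```

View pics/k.png

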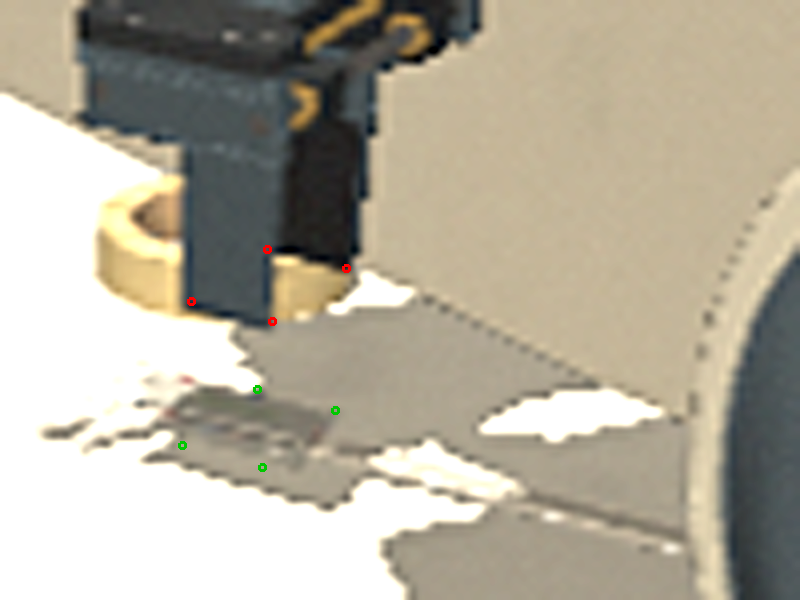

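carry_out([
  [0,0,0,0,0,0.03,0.06],
  [0,0,0,0,0,0.02,0.06],
  [0,0,0,0,0,0.007,0.06],
  [0,0,0,0,0,0,0.04],
  [0,0,0,0,0,0,0.02],
  [0,0,0,0,0,0,0.02],
  [0,0,0,0,0,0,0.02],
  [0,0,0,0,0,0,0.02],
  [0,0,0,0,0,0,0.02],
  [0,0,0,0,0,0,0.02],
], grip_force=25)

```text
t: 13.35
tcp_pos: [0.5741, -0.0344, 0.1948]
eef_rot: [3.141, -0.001, 0.408]
wrist_force: [-0.2, 0.1, 8.5]
gripper_width: 0.0277
```

carry_out([
  [0,0,0,0,0,-0.005,0.02],
  [0,0,0,0,0,-0.02,0.02],
  [0,0,0,0,0,-0.04,0.02],
  [0,0,0,0,0,-0.035,0.02],
  [0,0,0,0,0,0,0.02],
])

```text
t: 13.85
tcp_pos: [0.575, -0.0346, 0.2985]
eef_rot: [3.138, -0.006, 0.408]
wrist_force: [0.2, 0.6, -2.4]
gripper_width: 0.0274
```

```bash
python3 plan.py .5 .3 .2 1.707
```

```text
t 13.85 tip [ 0.5763 -0.0348  0.1076] rpy [ 3.1378 -0.0059  0.4078] F [ 0.23  0.59 -2.39] w 0.027364437340292206
shift [ 0.0644 -0.3366 -0.0934] rows 7.103354949152854 turn [ 0.0071 -0.0026 -1.2992] rows 8.71952108915196
```

```bash
cat >> fit.py <<'E'
def caseH2(W,q):
    # full: adds rim/outside ; valid where |x|<.08 on -x side
    x,y,a,yh,s,z0=q;h=caseH(W,[x,y,a,yh,s,0])
    p=loc(W,x,y,a);b=box(p,-.067,.2,-.139,.139)
    return z0+h*b
def casemask(w,q):
    p=loc(w,*q[:3]);yy=p[:,1]-q[3]
    ok=(p[:,0]>-.085)&(p[:,0]<.06)&(abs(p[:,1])<.155)&(w[:,2]<.045)&(w[:,2]>-.01)
    jaws=(yy>-.03)&(yy<.02)&(abs(p[:,0])>.0085)&(abs(p[:,0])<.055)
    rim=((abs(p[:,0])>.06)&(abs(p[:,0])<.067-.0))|((abs(p[:,1])>.132)&(abs(p[:,1])<.139)) 
    return ok&~jaws
E
python3 - <<'E'
from look import *
for n in("top","scene"):
    im,W=cloud(n,10);np.save(f"pics/W4{n}.npy",W)
    w=W.reshape(-1,3);w=w[np.isfinite(w[:,2])]
    for y0 in(.3005,.304):
        r=fit(caseH2,w,[.5,y0,.14,.118+.3005-y0,.046,.001],casemask);print(n,r[0].round(4),round(r[1],3),"seat_head",(r[0][:2]+r[0][3]*np.array([-np.sin(r[0][2]),np.cos(r[0][2])])).round(4))
E
```

```text
top [0.499  0.3127 0.1392 0.1066 0.0459 0.0012] 3.215 seat_head [0.4842 0.4183]
top [0.499  0.3127 0.1392 0.1066 0.0459 0.0012] 3.215 seat_head [0.4842 0.4183]
scene [ 0.5018  0.3102  0.1458  0.1103  0.0466 -0.001 ] 9.931 seat_head [0.4858 0.4193]
scene [ 0.5018  0.3102  0.1459  0.1103  0.0466 -0.001 ] 9.929 seat_head [0.4858 0.4193]
```

```bash
python3 plan.py .4931 .3624 .08 1.7133
```

```text
t 14.85 tip [ 0.5739 -0.0344  0.103 ] rpy [ 3.1416 -0.      0.4078] F [ 0.24  0.06 -2.04] w 0.027235910137929784
shift [ 0.0832 -0.3963  0.023 ] rows 8.112772475638202 turn [ 0.     -0.     -1.3055] rows 8.761978948843574
```

carry_out([
  [0,0,0,0.0083,-0.03,0,0.02],
  [0,0,0,0.0083,-0.04,0,0.02],
  [0,0,0,0.0083,-0.042,0,0.02],
  [0,0,0,0.0083,-0.042,0,0.02],
  [0,0,0,0.0083,-0.042,0,0.02],
  [0,0,0,0.0083,-0.042,0,0.02],
  [0,0,0,0.0083,-0.042,0,0.02],
  [0,0,0,0.0083,-0.042,0,0.02],
  [0,0,0,0.0083,-0.04,0,0.02],
  [0,0,0,0.0085,-0.0343,0,0.02],
], grip_force=35)

```text
t: 15.85
tcp_pos: [0.4923, 0.3644, 0.2941]
eef_rot: [-3.141, -0.0, 0.408]
wrist_force: [1.0, -1.0, -2.0]
gripper_width: 0.0274
```

carry_out([
  [0,0,-0.08,0,0,0,0.02],
  [0,0,-0.13,0,0,0,0.02],
  [0,0,-0.13,0,0,0,0.02],
  [0,0,-0.13,0,0,0,0.02],
  [0,0,-0.13,0,0,0,0.02],
  [0,0,-0.13,0,0,0,0.02],
  [0,0,-0.13,0,0,0,0.02],
  [0,0,-0.13,0,0,0,0.02],
  [0,0,-0.13,0,0,0,0.02],
  [0,0,-0.1,0,0,0,0.02],
  [0,0,-0.0855,0,0,0.02,0.02],
  [0,0,0,0,0,0,0.02],
])

```text
t: 17.05
tcp_pos: [0.4925, 0.362, 0.2723]
eef_rot: [-3.139, 0.001, 1.715]
wrist_force: [-0.3, 0.4, -2.4]
gripper_width: 0.0273
```

```bash
python3 plan.py .4931 .3624 .08 1.7133; python3 - <<'E'
from look import *
o=np.zeros((560,800,3),np.uint8)
for i,(n,r) in enumerate((("top",(190,265,215,365)),("scene",(170,275,190,340)))):
    im,W=cloud(n,8);np.save(f"pics/W5{n}.npy",W);cv2.imwrite(f"pics/im5{n}.png",im)
    y0,y1,x0,x1=r;a=cv2.resize(im[y0:y1,x0:x1],(400,int((y1-y0)*400/(x1-x0))),interpolation=2)
    h=cv2.cvtColor(cv2.resize(np.nan_to_num(np.clip((W[y0:y1,x0:x1,2])/.13*255,0,255)).astype(np.uint8),(a.shape[1],a.shape[0]),interpolation=0),8)
    o[i*280:i*280+a.shape[0],:400]=cv2.convertScaleAbs(a,alpha=1.6);o[i*280:i*280+a.shape[0],400:]=h
cv2.imwrite("pics/m.png",o)
E
```

```text
t 17.05 tip [0.492  0.3617 0.0813] rpy [-3.1387e+00  1.2000e-03  1.7149e+00] F [-0.3   0.44 -2.37] w 0.027291750334381314
shift [0.0003 0.0007 0.0013] rows 0.029629797837983612 turn [-0.0028  0.0012  0.0016] rows 0.023209238911302676
```

View pics/m.png

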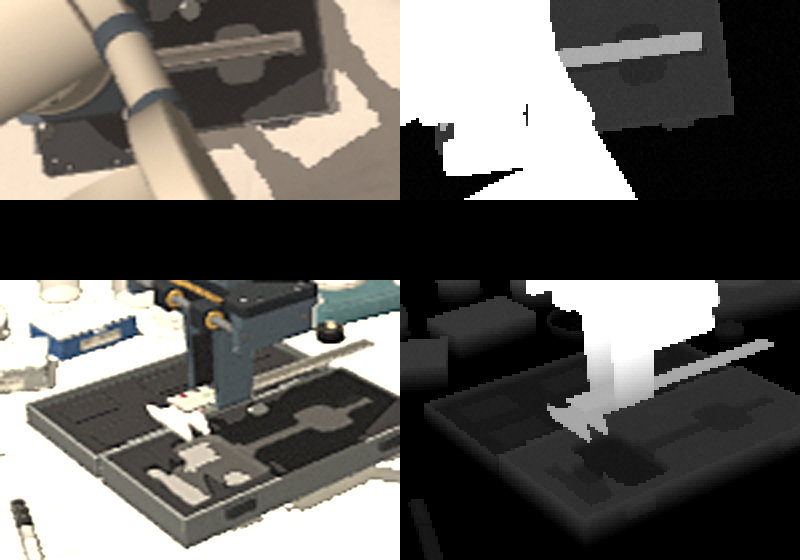

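```bash
python3 - <<'E'
from look import *
s=observe();T=s["tcp_pos"];a=s["eef_rot"][2]-np.pi/2
hd=np.array([.492,.3617])+.057*np.array([-np.sin(a),np.cos(a)]);print("nominal head",hd.round(4),"yaw",round(a,4))
for n in("top","scene"):
    w=np.load(f"pics/W5{n}.npy").reshape(-1,3);w=w[np.isfinite(w[:,2])];p=loc(w,*hd,a)
    m=(w[:,2]>.07)&(w[:,2]<.1)&(abs(p[:,0])<.02)&(p[:,1]>-.25)&(p[:,1]<-.095)
    q=p[m];z=w[m,2]
    b=[]
    for y0 in np.arange(-.23,-.09,.01):
        k=(q[:,1]>=y0)&(q[:,1]<y0+.01)
        if k.sum()>8: b.append([y0+.005,(q[k,0].max()+q[k,0].min())/2,np.median(q[k,0]),np.ptp(q[k,0]),np.median(z[k]),k.sum()])
    b=np.array(b);print(n);print((b*[1e3,1e3,1e3,1e3,1e3,1]).round(1))
    g=b[b[:,5]>10];print("line (lateral at head mm, slope)",np.polyfit(g[:,0],g[:,2],1)[::-1]*[1e3,1],"z slope",np.polyfit(g[:,0],g[:,4],1)[::-1], "tail end y pct",np.percentile(q[:,1],[0,1,2]).round(4))
    m=(w[:,2]>.07)&(w[:,2]<.1)&(abs(p[:,0])<.007)&(p[:,1]>-.03)&(p[:,1]<.03)
    if m.sum()>5:print("head end",np.percentile(p[m,1],[95,98,100]),np.median(w[m,2]))
E
```

```text
nominal head [0.4839 0.4181] yaw 0.1424
top
[[-2.25e+02 -1.50e+00  2.00e-01  1.41e+01  8.72e+01  1.70e+01]
 [-2.15e+02 -6.00e-01 -9.00e-01  1.53e+01  8.74e+01  3.00e+01]
 [-2.05e+02 -7.00e-01 -1.40e+00  1.60e+01  8.72e+01  2.90e+01]
 [-1.95e+02 -2.00e-01 -0.00e+00  1.49e+01  8.69e+01  3.00e+01]
 [-1.85e+02 -1.00e+00 -1.00e+00  1.48e+01  8.72e+01  2.90e+01]
 [-1.75e+02 -2.00e-01 -1.70e+00  1.47e+01  8.73e+01  2.90e+01]
 [-1.65e+02 -1.00e+00 -1.10e+00  1.49e+01  8.70e+01  2.90e+01]
 [-1.55e+02 -5.00e-01  3.00e-01  1.57e+01  8.70e+01  2.90e+01]
 [-1.45e+02 -4.00e-01 -5.00e-01  1.53e+01  8.72e+01  3.10e+01]
 [-1.35e+02 -1.20e+00 -1.70e+00  1.46e+01  8.75e+01  2.90e+01]
 [-1.25e+02 -1.00e-01 -2.00e-01  1.50e+01  8.74e+01  2.80e+01]
 [-1.15e+02 -9.00e-01 -9.00e-01  1.51e+01  8.74e+01  3.00e+01]
 [-1.05e+02 -0.00e+00  3.00e-01  1.46e+01  8.74e+01  2.50e+01]]
line (lateral at head mm, slope) [-0.35598104  0.00177938] z slope [0.08751321 0.00168491] tail end y pct [-0.2257 -0.2245 -0.223 ]
scene
[[-2.15e+02  2.00e-01 -1.80e+00  1.53e+01  8.46e+01  1.50e+01]
 [-2.05e+02  7.00e-01 -2.80e+00  1.
[... 225 characters left out ...]
+02  1.00e-01 -3.20e+00  1.51e+01  8.51e+01  1.70e+01]
 [-1.55e+02  0.00e+00 -2.20e+00  1.52e+01  8.48e+01  1.40e+01]
 [-1.45e+02 -6.00e-01 -2.50e+00  1.49e+01  8.51e+01  1.60e+01]
 [-1.35e+02  6.00e-01 -2.80e+00  1.52e+01  8.49e+01  1.70e+01]
 [-1.25e+02  1.20e+00 -2.90e+00  1.71e+01  8.49e+01  1.60e+01]
 [-1.15e+02  1.00e+00 -8.00e-01  1.67e+01  8.50e+01  1.70e+01]
 [-1.05e+02  4.00e-01 -2.20e+00  1.49e+01  8.50e+01  1.70e+01]
 [-9.50e+01 -2.00e-01 -2.80e+00  1.31e+01  8.52e+01  9.00e+00]]
line (lateral at head mm, slope) [-2.29233721e+00 -9.96689939e-04] z slope [0.08526901 0.00229169] tail end y pct [-0.2236 -0.2217 -0.2212]
head end [0.00933345 0.00962706 0.00988752] 0.08612593187536091
```

carry_out([
  [0,0,0,-0.0003,0.001,0.02,0.02],
  [0,0,0,0,0,0.018,0.02],
  [0,0,0,0,0,0.01,0.02],
  [0,0,0,0,0,0,0.02],
  [0,0,0,0,0,0,0.02],
])

```text
t: 18.35
tcp_pos: [0.4943, 0.3623, 0.2264]
eef_rot: [3.141, -0.0, 1.713]
wrist_force: [-0.4, 0.1, -2.4]
gripper_width: 0.0273
```

```bash
python3 plan.py .4931 .3624 .023 1.7133
```

```text
t 18.35 tip [0.4943 0.3623 0.0354] rpy [ 3.1414e+00 -1.0000e-04  1.7132e+00] F [-0.44  0.06 -2.42] w 0.02728020436780319
shift [ 0.0003 -0.0012  0.0124] rows 0.2490931109284524 turn [ 0.0002 -0.0001 -0.0001] rows 0.001441890545815377
```

carry_out([
  [0,0,0,0,0,0.003,0.02],
  [0,0,0,0,0,0.003,0.02],
  [0,0,0,0,0,0,0.02],
])

```text
t: 18.65
tcp_pos: [0.4941, 0.3622, 0.22]
eef_rot: [-3.142, 0.0, 1.713]
wrist_force: [1.0, -0.4, -3.0]
gripper_width: 0.0275
```

carry_out([
  [0,0,0,0,0,0.0015,0.02],
  [0,0,0,0,0,0.0015,0.02],
  [0,0,0,0,0,0,0.02],
])

```text
t: 18.95
tcp_pos: [0.4941, 0.3622, 0.2169]
eef_rot: [-3.141, 0.0, 1.713]
wrist_force: [-0.7, 0.5, -2.3]
gripper_width: 0.0272
```

carry_out([
  [0,0,0,0,0,0.0015,0.02],
  [0,0,0,0,0,0,0.02],
  [0,0,0,0,0,0,0.02],
])

```text
t: 19.25
tcp_pos: [0.4941, 0.3622, 0.2155]
eef_rot: [-3.141, 0.0, 1.713]
wrist_force: [-2.4, -0.9, 0.9]
gripper_width: 0.0274
```

carry_out([
  [0,0,0,0,0,0.0015,0.02],
  [0,0,0,0,0,0,0.02],
  [0,0,0,0,0,0,0.02],
])

```text
t: 19.55
tcp_pos: [0.4941, 0.3622, 0.2141]
eef_rot: [-3.142, 0.0, 1.713]
wrist_force: [-2.4, -0.9, 3.3]
gripper_width: 0.027
```

carry_out([
  [0,0,0,-0.0003,-0.0007,0,0.02],
  [0,0,0,0,0,0,0.02],
  [0,0,0,0,0,0,0.02],
])

```text
t: 19.85
tcp_pos: [0.4938, 0.3619, 0.2142]
eef_rot: [3.141, -0.0, 1.713]
wrist_force: [0.1, 0.8, 2.7]
gripper_width: 0.0272
```

```bash
python3 - <<'E'
from look import *
s=observe();print(s["wrist_force"],s["moment"],s["tcp_pos"],s["eef_rot"])
a=s["eef_rot"][2]-np.pi/2;hd=s["tcp_pos"][:2]+.057*np.array([-np.sin(a),np.cos(a)]);print(hd,a)
for n,z0 in(("top",.0012),("scene",-.001)):
    im,W=cloud(n,8);np.save(f"pics/W6{n}.npy",W);w=W.reshape(-1,3);w=w[np.isfinite(w[:,2])];p=loc(w,*hd,a);z=(w[:,2]-z0)*1e3
    for y0 in(.0,-.095,-.13,-.165,-.18,-.205,-.222,-.24):
        for x0,x1 in((-.005,.005),(.012,.022)):
            m=(abs(p[:,1]-y0)<.006)&(p[:,0]>x0)&(p[:,0]<x1)
            if m.sum()>4 and np.median(z[m])<45: print(n,y0,x0,m.sum(),np.median(z[m]).round(2))
E
```

```text
[0.13081463 0.84580805 2.71655024] [ 0.23231941 -0.15942831 -0.05207667] [0.49376107 0.36191922 0.21421258] [ 3.14070982e+00 -3.85790012e-04  1.71313995e+00]
[0.48567485 0.41834273] 0.14234362523381416
top -0.165 -0.005 21 26.14
top -0.165 0.012 19 18.13
top -0.18 -0.005 21 26.12
top -0.18 0.012 20 18.21
top -0.205 -0.005 20 25.69
top -0.205 0.012 20 23.87
top -0.222 -0.005 18 25.86
top -0.222 0.012 19 24.06
top -0.24 -0.005 20 24.09
top -0.24 0.012 20 24.06
scene 0.0 -0.005 13 26.26
scene 0.0 0.012 15 24.83
scene -0.095 -0.005 11 26.41
scene -0.13 -0.005 12 25.99
scene -0.13 0.012 7 23.9
scene -0.165 -0.005 14 25.76
scene -0.18 -0.005 13 25.66
scene -0.205 -0.005 9 26.28
scene -0.205 0.012 8 23.47
scene -0.222 -0.005 7 25.61
scene -0.222 0.012 8 23.52
scene -0.24 -0.005 11 24.02
scene -0.24 0.012 12 24.03
```

carry_out([
  [0,0,0,0,0,0,0.03],
  [0,0,0,0,0,0,0.045],
  [0,0,0,0,0,0,0.05],
  [0,0,0,0,0,0,0.05],
  [0,0,0,0,0,-0.005,0.05],
  [0,0,0,0,0,-0.02,0.05],
  [0,0,0,0,0,-0.03,0.02],
  [0,0,0,0.018,0,0,0],
  [0,0,0,0.0175,0,0,0],
  [0,0,0,0,0,0,0],
  [0,0,0,0,0,0,0],
  [0,0,0,0,0,0,0],
], grip_force=15)

```text
t: 21.85
tcp_pos: [0.4882, 0.3968, 0.2682]
eef_rot: [-3.14, 0.001, 1.714]
wrist_force: [-0.2, 0.7, -0.0]
gripper_width: 0.0044
```

```bash
cat > chk.py <<'E'
from look import *
s=observe();print("t",s["t"],"F",s["wrist_force"].round(2),"tip",(s["tcp_pos"]-[0,0,.191]).round(4),s["gripper_width"])
hd=[.4857,.4183];a=.1423
for n,z0 in(("top",.0012),("scene",-.001)):
    im,W=cloud(n,6);w=W.reshape(-1,3);w=w[np.isfinite(w[:,2])];p=loc(w,*hd,a);z=(w[:,2]-z0)*1e3;r=[]
    for y0 in(.0,-.095,-.13,-.165,-.19,-.205,-.222,-.24):
        m=(abs(p[:,1]-y0)<.005)&(abs(p[:,0])<.005)
        if m.sum()>4 and np.median(z[m])<45: r.append((y0,np.median(z[m]).round(1)))
    m=(p[:,1]<-.03)&(p[:,1]>-.06)&(abs(p[:,0])<.01);print(n,r,"slider",np.median(z[m]).round(1) if m.sum()>5 else None)
E
python3 chk.py
```

```text
t 21.85 F [-0.19  0.73 -0.02] tip [0.4882 0.3968 0.0772] 0.004354045344376388
top [(-0.13, np.float64(26.4)), (-0.165, np.float64(26.6)), (-0.19, np.float64(26.8)), (-0.205, np.float64(26.8)), (-0.222, np.float64(26.6)), (-0.24, np.float64(25.2))] slider 480.4
scene [(-0.095, np.float64(26.9)), (-0.13, np.float64(26.8)), (-0.165, np.float64(26.5)), (-0.19, np.float64(26.8)), (-0.205, np.float64(26.7)), (-0.24, np.float64(25.1))] slider 32.1
```

carry_out([
  [0,0,0,0,0,0.02,0],
  [0,0,0,0,0,0.015,0],
  [0,0,0,0,0,0.006,0],
  [0,0,0,0,0,0,0],
  [0,0,0,0,0,0,0],
])

```text
t: 22.95
tcp_pos: [0.4886, 0.397, 0.2282]
eef_rot: [3.142, -0.0, 1.713]
wrist_force: [0.2, -0.1, 0.8]
gripper_width: 0.0007
```

carry_out([
  [0,0,0,0,0,0.002,0],
  [0,0,0,0,0,0.002,0],
  [0,0,0,0,0,0.001,0],
  [0,0,0,0,0,0,0],
  [0,0,0,0,0,0,0],
])

```text
t: 23.45
tcp_pos: [0.4885, 0.3969, 0.2231]
eef_rot: [3.142, -0.0, 1.713]
wrist_force: [0.5, 0.3, -0.2]
gripper_width: 0.0003
```

Tip at 32 mm; continue in 1 mm steps.

carry_out([
  [0,0,0,0,0,0.001,0],
  [0,0,0,0,0,0.001,0],
  [0,0,0,0,0,0,0],
  [0,0,0,0,0,0,0],
])

```text
t: 23.85
tcp_pos: [0.4885, 0.397, 0.2211]
eef_rot: [3.141, -0.0, 1.713]
wrist_force: [1.0, 0.3, 1.3]
gripper_width: -0.0
```

carry_out([
  [0,0,0,0,0,0.001,0],
  [0,0,0,0,0,0.001,0],
  [0,0,0,0,0,0,0],
  [0,0,0,0,0,0,0],
])

```text
t: 24.25
tcp_pos: [0.4885, 0.397, 0.2192]
eef_rot: [3.141, -0.0, 1.713]
wrist_force: [0.3, 0.5, 6.1]
gripper_width: 0.0005
```

carry_out([
  [0,0,0,0,0,0.001,0],
  [0,0,0,0,0,0,0],
  [0,0,0,0,0,0,0],
])

```text
t: 24.55
tcp_pos: [0.4885, 0.397, 0.2183]
eef_rot: [3.141, -0.0, 1.713]
wrist_force: [-0.4, 0.7, 8.7]
gripper_width: 0.0003
```

carry_out([
  [0,0,0,0,0,0.001,0],
  [0,0,0,0,0,0,0],
  [0,0,0,0,0,0,0],
])

```text
t: 24.85
tcp_pos: [0.4885, 0.397, 0.2175]
eef_rot: [3.141, -0.0, 1.713]
wrist_force: [-0.9, -0.7, 9.0]
gripper_width: 0.0004
```

carry_out([
  [0,0,0,0,0,0.001,0],
  [0,0,0,0,0,0,0],
  [0,0,0,0,0,0,0],
])

```text
t: 25.15
tcp_pos: [0.4885, 0.3971, 0.2165]
eef_rot: [3.141, -0.0, 1.713]
wrist_force: [-1.4, -0.3, 11.3]
gripper_width: 0.0006
```

carry_out([
  [0,0,0,0,0,0.001,0],
  [0,0,0,0,0,0,0],
  [0,0,0,0,0,0,0],
])

```text
t: 25.45
tcp_pos: [0.4885, 0.3971, 0.2157]
eef_rot: [3.141, -0.0, 1.713]
wrist_force: [-2.5, -0.5, 14.2]
gripper_width: 0.0004
```

```bash
python3 chk.py
```

```text
t 25.45 F [-2.47 -0.46 14.17] tip [0.4885 0.3971 0.0247] 0.0003997219838051554
top [(-0.13, np.float64(20.6)), (-0.165, np.float64(21.1)), (-0.19, np.float64(21.3)), (-0.205, np.float64(21.4)), (-0.222, np.float64(21.2)), (-0.24, np.float64(19.6))] slider 427.6
scene [(-0.095, np.float64(20.8)), (-0.13, np.float64(20.7)), (-0.165, np.float64(21.0)), (-0.19, np.float64(21.6)), (-0.205, np.float64(21.2)), (-0.24, np.float64(22.1))] slider 25.8
```

carry_out([
  [0,0,0,0,-0.0005,0,0],
  [0,0,0,0,-0.0005,0,0],
  [0,0,0,0,0,0,0],
  [0,0,0,0,0,0,0],
])

```text
t: 26.45
tcp_pos: [0.4879, 0.3971, 0.2156]
eef_rot: [3.14, -0.001, 1.713]
wrist_force: [0.7, 0.2, 9.4]
gripper_width: 0.0005
```

```bash
python3 chk.py; python3 - <<'E'
from look import *
im,W=cloud("scene",8);cv2.imwrite("pics/im7.png",im)
im,W=cloud("scene",1)
hd=np.array([.4857,.4183]);a=.1423;w=W.reshape(-1,3);w=w[np.isfinite(w[:,2])];p=loc(w,*hd,a);z=(w[:,2]+.001)*1e3
for x0 in np.arange(-.055,.04,.006):
    print(round(x0,3),[ (int(y0*1e3),np.median(z[m]).round(1)) for y0 in np.arange(-.028,.02,.004) for m in [(abs(p[:,0]-x0)<.003)&(abs(p[:,1]-y0)<.002)&(z<40)] if m.sum()])
E
```

```text
t 26.45 F [0.72 0.16 9.36] tip [0.4879 0.3971 0.0246] 0.0005270167017336186
top [(-0.13, np.float64(21.9)), (-0.165, np.float64(22.5)), (-0.19, np.float64(22.6)), (-0.205, np.float64(22.8)), (-0.222, np.float64(23.3)), (-0.24, np.float64(21.9))] slider 427.6
scene [(-0.095, np.float64(21.2)), (-0.13, np.float64(21.7)), (-0.165, np.float64(22.4)), (-0.19, np.float64(22.6)), (-0.205, np.float64(22.8)), (-0.222, np.float64(22.8)), (-0.24, np.float64(21.9))] slider 26.0
-0.055 [(-28, np.float64(22.3)), (-20, np.float64(21.3)), (-16, np.float64(19.9)), (-12, np.float64(21.9)), (-8, np.float64(22.0)), (-4, np.float64(22.4)), (0, np.float64(22.1)), (4, np.float64(23.1)), (8, np.float64(20.3)), (12, np.float64(21.0)), (15, np.float64(22.6))]
-0.049 [(-28, np.float64(21.2)), (-24, np.float64(20.9)), (-20, np.float64(22.1)), (-16, np.float64(22.0)), (-12, np.float64(20.4)), (-4, np.float64(21.2)), (0, np.float64(21.0)), (8, np.float64(20.5)), (12, np.float64(20.7)), (15, np.float64(21.2))]
-0.043 [(-28, np.float64(21.9)), (-24, np.float64(21.8)), (-20, np.float64(22.3)), (-16, np.float64(20.0)
[... 2632 characters left out ...]
np.float64(21.0)), (0, np.float64(20.4)), (4, np.float64(19.1)), (8, np.float64(18.6)), (12, np.float64(20.7)), (15, np.float64(22.5))]
0.029 [(-12, np.float64(19.0)), (-8, np.float64(21.9)), (-4, np.float64(20.9)), (0, np.float64(19.8)), (4, np.float64(21.3)), (8, np.float64(20.0)), (12, np.float64(21.9)), (15, np.float64(21.3))]
0.035 [(-16, np.float64(21.6)), (-12, np.float64(21.5)), (-8, np.float64(21.7)), (-4, np.float64(21.4)), (0, np.float64(22.4)), (4, np.float64(20.8)), (8, np.float64(21.0)), (12, np.float64(21.3)), (15, np.float64(20.6))]look.py:7: RuntimeWarning: All-NaN slice encountered
  d=np.nanmedian(D,0);v,u=np.mgrid[:400,:640];c=camera_params(n);K,M=c["K"],c["world_to_cam"]
```

carry_out([
  [0,0,0,0,0,-0.02,0],
  [0,0,0,0,0,-0.02,0],
  [0,0,0,-0.045,0,0,0],
  [0,0,0,-0.045,0,0,0],
  [0,0,0,-0.0575,0,0,0],
  [0,0,0,0,0,0.015,0],
  [0,0,0,0,0,0.015,0],
  [0,0,0,0,0,0.003,0],
  [0,0,0,0,0,0,0],
  [0,0,0,0,0,0,0],
])

```text
t: 28.5
tcp_pos: [0.5074, 0.2586, 0.2224]
eef_rot: [3.141, -0.0, 1.714]
wrist_force: [0.3, 1.2, 0.2]
gripper_width: 0.0007
```

```bash
sed -i 's/z<45/z[m])<45/' chk.py; python3 chk.py; python3 - <<'E'
import numpy as np
print(np.array([.4857,.4183])-.1695*np.array([-np.sin(.1423),np.cos(.1423)]))
E
```

```text
t 28.5 F [0.29 1.16 0.23] tip [0.5074 0.2586 0.0314] 0.0007442543455722034
top [(0.0, np.float64(23.4))] slider None
scene [(0.0, np.float64(23.5)), (-0.095, np.float64(24.9)), (-0.19, np.float64(26.5)), (-0.205, np.float64(26.5)), (-0.222, np.float64(26.5)), (-0.24, np.float64(25.2))] slider 28.7
[0.50973853 0.25051323]
```

carry_out([
  [0,0,0,-0.0082,0.0008,0,0],
  [0,0,0,0,0,0.002,0],
  [0,0,0,0,0,0.001,0],
  [0,0,0,0,0,0.001,0],
  [0,0,0,0,0,0.001,0],
  [0,0,0,0,0,0,0],
  [0,0,0,0,0,0,0],
])

```text
t: 29.8
tcp_pos: [0.5093, 0.2503, 0.217]
eef_rot: [-3.142, 0.0, 1.713]
wrist_force: [-0.2, -1.3, 0.9]
gripper_width: 0.0003
```

carry_out([
  [0,0,0,0,0,0.001,0],
  [0,0,0,0,0,0.001,0],
  [0,0,0,0,0,0,0],
  [0,0,0,0,0,0,0],
])

```text
t: 30.2
tcp_pos: [0.5093, 0.2503, 0.2151]
eef_rot: [3.141, -0.0, 1.713]
wrist_force: [-0.5, -1.0, 5.8]
gripper_width: 0.0001
```

carry_out([
  [0,0,0,0,0,0.001,0],
  [0,0,0,0,0,0,0],
  [0,0,0,0,0,0,0],
])

```text
t: 30.5
tcp_pos: [0.5094, 0.2503, 0.2142]
eef_rot: [3.141, -0.0, 1.713]
wrist_force: [-0.2, -0.7, 6.1]
gripper_width: 0.0005
```

carry_out([
  [0,0,0,0,0,0.001,0],
  [0,0,0,0,0,0,0],
  [0,0,0,0,0,0,0],
])

```text
t: 30.8
tcp_pos: [0.5094, 0.2503, 0.2133]
eef_rot: [3.141, -0.0, 1.713]
wrist_force: [-0.4, -1.3, 7.6]
gripper_width: 0.0006
```

carry_out([
  [0,0,0,0,0,0.001,0],
  [0,0,0,0,0,0,0],
  [0,0,0,0,0,0,0],
])

```text
t: 31.1
tcp_pos: [0.5094, 0.2503, 0.2124]
eef_rot: [3.141, -0.0, 1.713]
wrist_force: [-1.4, -1.0, 9.9]
gripper_width: 0.0006
```

```bash
python3 chk.py
```

```text
t 31.1 F [-1.37 -0.96  9.89] tip [0.5094 0.2503 0.0214] 0.000626166493351252
top [(0.0, np.float64(18.6))] slider None
scene [(0.0, np.float64(19.2)), (-0.205, np.float64(21.5)), (-0.24, np.float64(23.1))] slider 24.5
```

carry_out([
  [0,0,0,0,0,0.001,0],
  [0,0,0,0,0,0,0],
  [0,0,0,0,0,0,0],
])

```text
t: 32.0
tcp_pos: [0.5095, 0.2503, 0.2115]
eef_rot: [3.141, -0.0, 1.713]
wrist_force: [-1.8, -1.0, 11.4]
gripper_width: 0.0004
```

carry_out([
  [0,0,0,0,-0.0005,0.0005,0],
  [0,0,0,0,0,0,0],
  [0,0,0,0,0,0,0],
])

```text
t: 32.3
tcp_pos: [0.5092, 0.2503, 0.2112]
eef_rot: [3.14, -0.0, 1.713]
wrist_force: [-0.2, -0.9, 12.4]
gripper_width: 0.0006
```

```bash
python3 chk.py
```

```text
t 32.3 F [-0.25 -0.89 12.41] tip [0.5092 0.2503 0.0202] 0.0006352689149936094
top [(0.0, np.float64(17.9))] slider None
scene [(0.0, np.float64(18.2)), (-0.205, np.float64(20.4)), (-0.24, np.float64(21.1))] slider 23.3
```

carry_out([
  [0,0,0,0,-0.0005,0.0005,0],
  [0,0,0,0,0,0,0],
  [0,0,0,0,0,0,0],
])

```text
t: 33.2
tcp_pos: [0.5089, 0.2502, 0.2106]
eef_rot: [3.14, -0.0, 1.713]
wrist_force: [1.2, -0.3, 8.5]
gripper_width: 0.0005
```

carry_out([
  [0,0,0,0,0,0.0005,0],
  [0,0,0,0,0,0,0],
  [0,0,0,0,0,0,0],
])

```text
t: 33.5
tcp_pos: [0.5089, 0.2502, 0.2101]
eef_rot: [3.14, -0.0, 1.713]
wrist_force: [0.9, -1.6, 10.7]
gripper_width: 0.0
```

carry_out([
  [0,0,0,0,0,-0.02,0],
  [0,0,0,0,0,-0.04,0],
  [0,0,0,0,0,-0.05,0],
  [0,0,0,0,-0.05,-0.02,0],
  [0,0,0,-0.04,-0.03,0,0],
  [0,0,0,-0.05,0,0,0],
  [0,0,0,-0.05,0,0,0],
  [0,0,0,-0.05,0,0,0],
  [0,0,0,-0.05,0,0,0],
  [0,0,0,-0.05,0,0,0],
  [0,0,0,0,0,0,0],
])

```text
t: 34.6
tcp_pos: [0.4747, -0.0528, 0.3382]
eef_rot: [3.14, 0.001, 1.708]
wrist_force: [0.7, 1.0, -0.4]
gripper_width: 0.0004
```

```bash
python3 chk.py; python3 - <<'E'
from look import *
o=np.zeros((600,800,3),np.uint8)
for i,(n,r) in enumerate((("top",(175,255,215,345)),("scene",(180,275,190,360)))):
    im,W=cloud(n,1)
    y0,y1,x0,x1=r;a=cv2.resize(im[y0:y1,x0:x1],None,fx=[3.7,3.1][i],fy=[3.7,3.1][i],interpolation=2)
    o[i*300:i*300+a.shape[0],:a.shape[1]]=cv2.convertScaleAbs(a,alpha=1.5)
cv2.imwrite("pics/z.png",o)
E
```

```text
t 34.6 F [ 0.73  1.   -0.37] tip [ 0.4747 -0.0528  0.1472] 0.0003711705203897737
top [(0.0, np.float64(23.3)), (-0.095, np.float64(23.2)), (-0.13, np.float64(23.1)), (-0.165, np.float64(23.2)), (-0.19, np.float64(23.2)), (-0.205, np.float64(22.8)), (-0.222, np.float64(23.0)), (-0.24, np.float64(25.5))] slider 28.0
scene [(0.0, np.float64(23.1)), (-0.095, np.float64(23.1)), (-0.13, np.float64(23.1)), (-0.165, np.float64(23.2)), (-0.19, np.float64(23.0)), (-0.205, np.float64(23.0)), (-0.222, np.float64(23.1)), (-0.24, np.float64(24.4))] slider 27.8look.py:7: RuntimeWarning: All-NaN slice encountered
  d=np.nanmedian(D,0);v,u=np.mgrid[:400,:640];c=camera_params(n);K,M=c["K"],c["world_to_cam"]
```

View pics/z.png

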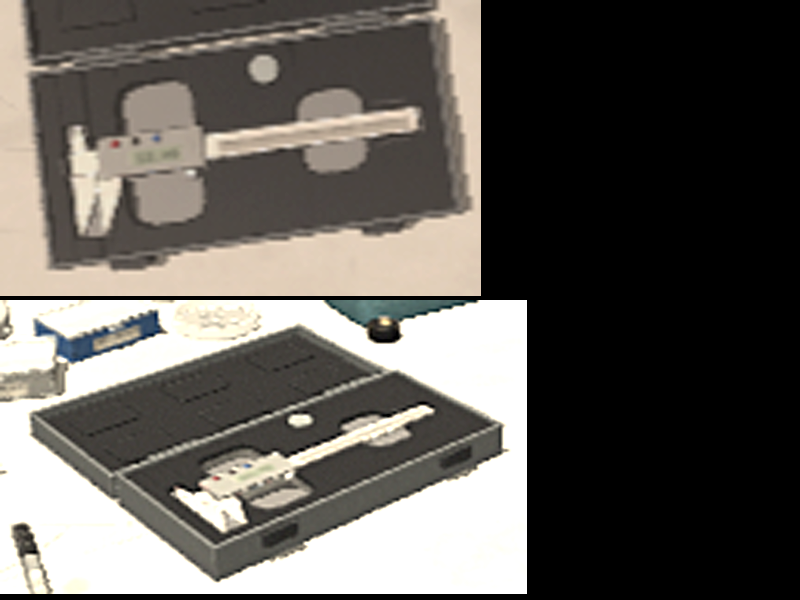

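```bash
python3 -c "from rig import *; print(hand_in())"
```

```text
the job is handed in; nothing more can be done
None
```

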